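Shift the mincer drive into the two-bar speed

TASK

Set the mincer drive to its two-bar speed: with the fingertips, gently push the gear lever out of its parking slot, across the gate and fully home into the corner slot marked by the plate with two bars, then take the hand away. Only push the knob, do not squeeze it or pull it up, and do not run the lever home into any other corner slot on the way. Leave the cans, jar, wrench and lid where they are.

Things in the scene. Friction and masses are not known exactly. Their poses are not given: they have to be found in the camera images.
- gearbox: grey gearbox of the mincer drive, bolted down, 180 mm (x) by 300 mm (y), flat top 120 mm high; a motor lies along its +y side and the mincer barrel along its -y side, both lower than its top. Origin: on the table, straight under the gate's middle. Its x axis points to the far side, y to the left, z up; turned up to 0.4 rad either way
- gate (a point): middle of the aluminium gate plate, on its top, gearbox axes. Cross channel along y (|x| < 8 mm, |y| < 36 mm). Four corner slots along x at y = +28 and -28 mm and one parking slot at y = 0 on the near (-x) side only, all 16 mm wide, ending at x = +32 or -32 mm. Solid plate elsewhere, so the lever pushed far-wards out of the parking slot stops in the channel
- knob (a point): middle of the upright black knob (32 mm across, 40 mm high), 175 mm up the lever from its cross pivot, which is 10 mm over the gearbox's origin. The 12 mm rod tilts like a gear stick, stays where it is left, takes 1 to 2 N at the knob. Home in a corner slot the knob is about 41 mm (x) and 45 mm (y) off the gate's middle and some 10 mm lower than upright. 35 mm clear under the knob
- gate_pin (a point): point on the lever's axis 110 mm up from the pivot, level with the gate plate's top. Fully home in a corner slot it is 26 mm in x and 26 to 30 mm in y from the gate's middle, and 32 mm (seen from above) from that slot's index plate origin
- lever_shift (a joint): tilt of the lever along the slots, rad: 0 in the cross channel, + towards the far side (+x of the gearbox), about +0.23 or -0.23 at a slot's end; starts at -0.13 to -0.225 in the parking slot
- lever_select (a joint): tilt of the lever along the cross channel, rad: 0 in the middle, + to the left (+y of the gearbox), about +0.25 to +0.27 in the left slots and the same negative in the right ones
- knob_pull (a joint): how far the knob is pulled up along the lever against its spring (12 N to start), m: 0 at rest
- plate_one: index plate, 34 x 42 x 2 mm bare steel with dark marks: one bar. Fixed on the gearbox top just beyond the end of the corner slot it names (which of the four is drawn anew each time). Same axes as the gearbox. Origin: centre of its underside, 58 mm in x and 28 mm in y from the gate's middle
- plate_two: index plate, 34 x 42 x 2 mm bare steel with dark marks: two parallel bars (26 x 6 mm each, 14 mm apart), the target. Fixed on the gearbox top just beyond the end of the corner slot it names (which of the four is drawn anew each time). Same axes as the gearbox. Origin: centre of its underside, 58 mm in x and 28 mm in y from the gate's middle
- plate_three: index plate, 34 x 42 x 2 mm bare steel with dark marks: three parallel bars. Fixed on the gearbox top just beyond the end of the corner slot it names (which of the four is drawn anew each time). Same axes as the gearbox. Origin: centre of its underside, 58 mm in x and 28 mm in y from the gate's middle
- plate_ring: index plate, 34 x 42 x 2 mm bare steel with dark marks: a ring. Fixed on the gearbox top just beyond the end of the corner slot it names (which of the four is drawn anew each time). Same axes as the gearbox. Origin: centre of its underside, 58 mm in x and 28 mm in y from the gate's middle
- can1: open empty steel can, 72 mm across, 105 mm high, standing loose by the gearbox, not to be disturbed. Origin: centre of its underside
- can2: open empty steel can, 72 mm across, 105 mm high, standing loose by the gearbox, not to be disturbed. Origin: centre of its underside
- can3: open empty steel can, 72 mm across, 105 mm high, standing loose by the gearbox, not to be disturbed. Origin: centre of its underside
- can4: open empty steel can, 72 mm across, 105 mm high, standing loose by the gearbox, not to be disturbed. Origin: centre of its underside
- jar: amber jar with a steel cap, 60 mm across, 90 mm high, standing loose behind the gearbox, not to be disturbed. Origin: centre of its underside
- wrench: steel wrench, 150 mm long, lying loose in front of the gearbox, not to be disturbed. Origin: its underside; its x axis runs along it
- can_lid: loose steel can lid, 70 mm across, 7 mm thick, lying on the gearbox's top left of the gate, not to be disturbed. Origin: centre of its underside

How it is judged:
By the outcome, as a careful person would: the job done as asked, in the order asked, and still so for the second after the job is handed in, with the robot touching nothing.
It also fails if it takes over 45 s, if anything falls off the work surface, if the arm or the gripper's body presses on something with over 40 N, if the wrist force passes 120 N, or if a joint passes its speed limit or range.

ROBOT

A 7-joint arm with a two-finger parallel gripper is mounted at the origin on the work surface. World frame = base frame: x ahead of the robot, y to its left, z up, the work surface at z = 0. Lengths are in m, angles in rad, forces in N, time in s.
With the tool pointing down it reaches from about 0.4 to 0.875 m from the base axis. Payload 19.3 kg.
Tool frame: the origin (TCP) lies on the centre line of the jaws, within the pads' length; the fingertips stand 14 mm ahead of it and the grasp point (between the pads) lies 5 mm behind it; y points along the fingers, x is the direction in which the jaws open and shut, and the axes are right-handed (so a half turn about y gives the same grasp; the last joint's range is limited). The gripper opens to 85 mm and grips with 20 to 120 N. Pads are 22 mm wide; open, the fingers measure 114 mm over their backs; the gripper's body (76 mm by 85 mm) begins 54 mm behind the grasp point. The pads swing forward as they close: fully open they stand 13 mm farther back than shut.
Start: joints at [-1.392, 0.521, -0.036, 1.599, 0.021, 1.021, -0.113], TCP at [0.154, 0.606, 0.245] pointing down, gripper open.
Joint ranges: [-2.91, 2.91], [-0.3, 2.13], [-1.5, 1.42], [0.17, 2.43], [-1.26, 4.41], [0.16, 1.93], [-2.52, 2.52]. Speed limits (rad/s): [1.89, 1.89, 2.39, 2.39, 3.01, 3.01, 3.01].

INTERFACE

Orientations are given as [roll, pitch, yaw] about the fixed x, y, z axes, in that order (R = Rz(yaw) Ry(pitch) Rx(roll)).
In Python, from workcell import monitor, grab_frame, workorder gives the robot as it stands.
- The arm moves only by the tool drive_tool, never from a script. Its argument "steps" is one flat list of numbers, 5 for each row, row after row: the finger opening in mm, from 0 to 85.4, then the shift along the world's x, y, z in mm, then the turn about the world's z in degrees. In form: [fingers, tx, ty, tz, twist, fingers, tx, ty, tz, twist, ...]. A call has exactly 5 rows; each row shifts and turns the commanded pose from where the row before left it; what a row does not reach is not made up. A row lasts 1/12 s, in which the tool goes at most 41.7 mm and 7.16 degrees, less where a joint would pass 70% of its speed; a pose out of reach is approached as far as the arm can. A call is refused whole if a number of a shift passes 41.7 or a number of a turn 7.16, either way. A call with a gripper value outside its range is refused whole. The fingers move at their own pace and stop on an object; "grip_force" is the grip in N (left out, the last holds). Time passes only in rows, so rows that do not move let the fingers close, or fill a call up. It gives the time, the measured TCP pose, the force and the opening at its end, in the units of the state.
- monitor.observe(): the state, without advancing time (a new reading comes with each control period).
- grab_frame(name): name is "scene" or "top" or "wrist"; returns a dict with "frame" (480x640x3 uint8, red, green, blue), "vertical_fov" (degrees; the focal length in pixels is half the picture's height over the tangent of half this angle, whatever the lens; pixels are square), "cx", "cy" (the principal point, pixels), "k1" (the pictures are not rectified: a ray, as slopes to the right and down, at radius r is drawn at 1 + k1 r^2 times it, then the intrinsics apply), "xyz" and "orientation" of the camera in the world. Camera axes: x right, y down, z forward; pixel columns grow to the right and rows downward; lengths in m; the calibration is good to about 2 mm. A picture is of the moment at which its call begins. There is no depth.
- workorder.job_done(): hands the job in, once; it reports no verdict.
The state is a dict: "clock": time; "qpos": joint angles; "qd": joint speeds; "joint_efforts": joint torques, N m; "position": TCP position; "tool_rot": TCP orientation; "force": force on the tool from outside, world axes, zero at the start; "moment": the same for the moment, N m; "grip_width": finger opening in m.
Only numpy, scipy, OpenCV 4.12 (cv2) and the standard library are available. Lean on these libraries where they do the work, as an engineer would, in place of code of your own. Each camera call takes 0.05 s, during which the arm holds its last target. There are 200 camera calls.

## Working session

There is one attempt and no reset: what is moved stays moved. The work goes in short steps, Python scripts to look and compute and a tool call to move; the robot and the scene stay as the last step left them, time stands still between calls to the robot, and variables do not carry over. Pictures are saved under pics/ and viewed, about 8 in all and at most 12, crops included, and the job is handed in when it is done.

Besides the shell and the picture viewer there is one more tool, called after ">>>" as name(argument=value, ...), one argument or row to a line, values as JSON. drive_tool: Moves the arm, as the interface text tells. Its arguments: {"type":"object","properties":{"steps":{"type":"array"},"grip_force":{"type":"number"}},"required":["steps"]}

```bash
mkdir -p pics; cat > h.py <<'E'
import numpy as np, cv2, json
from workcell import monitor, grab_frame, workorder
from scipy.spatial.transform import Rotation as R
def snap(n,f):
    d=grab_frame(n); cv2.imwrite('pics/'+f+'.png',d['frame'][:,:,::-1])
    c={k:(np.array(v).tolist() if not isinstance(v,str) else v) for k,v in d.items() if k!='frame'}
    json.dump(c,open('pics/'+f+'.json','w')); return c
def cam(f):
    c=json.load(open('pics/'+f+'.json')); F=240/np.tan(np.radians(c['vertical_fov'])/2)
    o=np.array(c['orientation']); 
    M=o if o.shape==(3,3) else R.from_euler('xyz',o).as_matrix()
    return c,F,M,np.array(c['xyz'])
def ray(f,u,v):
    c,F,M,p=cam(f); d=np.array([(u-c['cx'])/F,(v-c['cy'])/F]); s=d.copy()
    for _ in range(30): s=d/(1+c['k1']*(s@s))
    return p,M@np.array([*s,1])
def onz(f,u,v,z):
    p,d=ray(f,u,v); return p+d*(z-p[2])/d[2]
def proj(f,P):
    c,F,M,p=cam(f); q=(np.atleast_2d(P)-p)@M; s=q[:,:2]/q[:,2:]
    s=s*(1+c['k1']*(s**2).sum(1,keepdims=True)); return s*F+[c['cx'],c['cy']]
E
python3 -c "
from h import *
for n in ['scene','top']: print(snap(n,n+'0'))
print(monitor.observe())"
```

```text
{'vertical_fov': 42.39788359753176, 'cx': 312.20660402744824, 'cy': 233.08653326154752, 'k1': -0.1782874294260349, 'xyz': [0.9906861946285365, -0.4357066142389899, 0.9649415171782244], 'orientation': [-2.5278697424392416, -0.01203286235223322, 0.8023383999010234]}
{'vertical_fov': 56.028630512663725, 'cx': 323.49125292988117, 'cy': 238.6262919398559, 'k1': 0.01175429527862755, 'xyz': [0.4729043348522386, -0.02350576097929981, 0.8401971338961226], 'orientation': [-2.98733120893106, 0.00987059471028684, -1.5825033338090062]}
{'clock': 0.1, 'qpos': array([-1.39218236,  0.52197098, -0.03632958,  1.59988687,  0.02121156,
        1.02110357, -0.11279008]), 'qd': array([ 1.66302413e-05, -1.98379464e-03,  1.35848555e-03, -1.09237759e-04,
        1.13930996e-03,  5.09408996e-05,  9.25078814e-06]), 'joint_efforts': array([ 4.13475267e-03, -9.28494716e+01,  1.98431700e+00, -3.70532084e+01,
        1.81172113e-02,  5.51839927e-03, -6.84782390e-05]), 'position': array([0.15387678, 0.60549533, 0.24479589]), 'tool_rot': array([-1.57087212e+00,  9.80524879e-04,  1.32198801e+00]), 'force': array([-0.09061146,  0.21893384, -0.12367179]), 'moment': array([-7.08733348e-05, -1.59783374e-02, -2.74611690e-02]), 'grip_width': 0.08546555885714258}
```

View pics/top0.png

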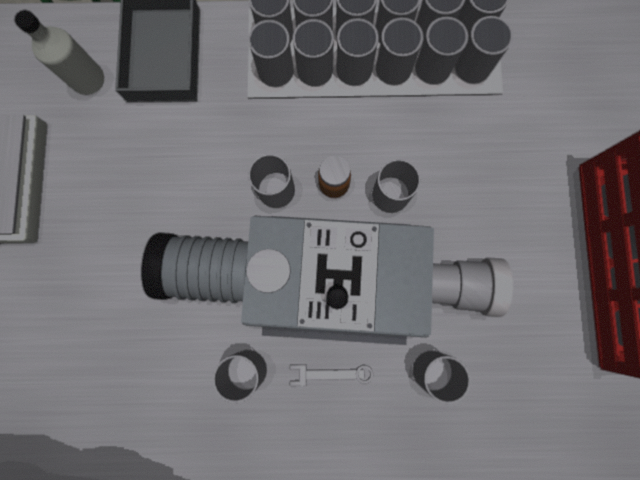

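View pics/scene0.png

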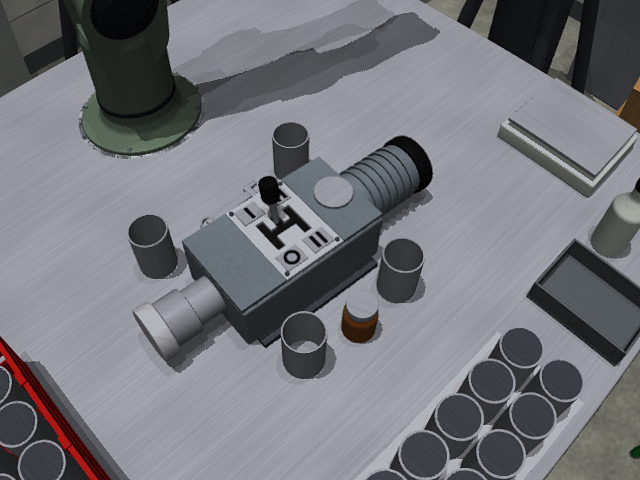

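The top view shows the gearbox with the far side up and left (+y) to the left. The plates are two bars far-left (323,238), ring far-right (358,240), three bars near-left (317,310) and one bar near-right (354,312). The knob is at about (337,296), over the parking slot. I'll enlarge both views.

```bash
python3 -c "
import cv2
a=cv2.imread('pics/top0.png')[210:345,235:440]; cv2.imwrite('pics/topc.png',cv2.resize(a,None,fx=3.9,fy=3.9,interpolation=cv2.INTER_CUBIC))
a=cv2.imread('pics/scene0.png')[150:290,180:390]; cv2.imwrite('pics/scenec.png',cv2.resize(a,None,fx=3.8,fy=3.8,interpolation=cv2.INTER_CUBIC))"
```

```text
(no output)
```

View pics/topc.png

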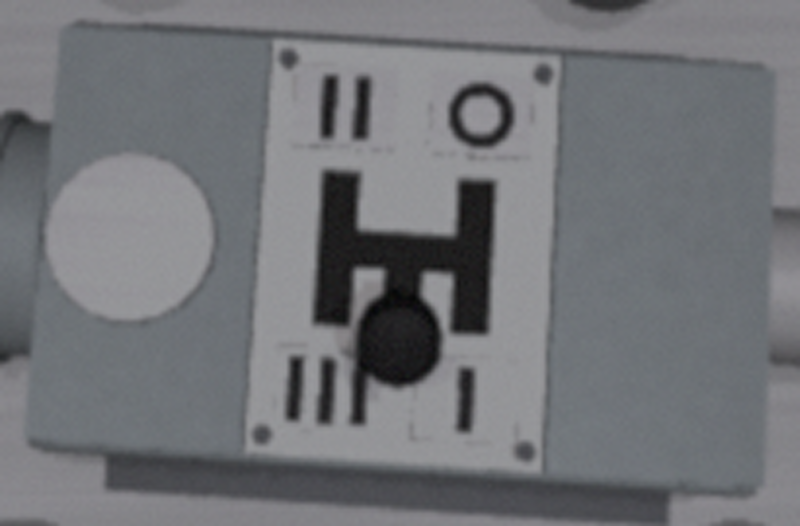

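View pics/scenec.png

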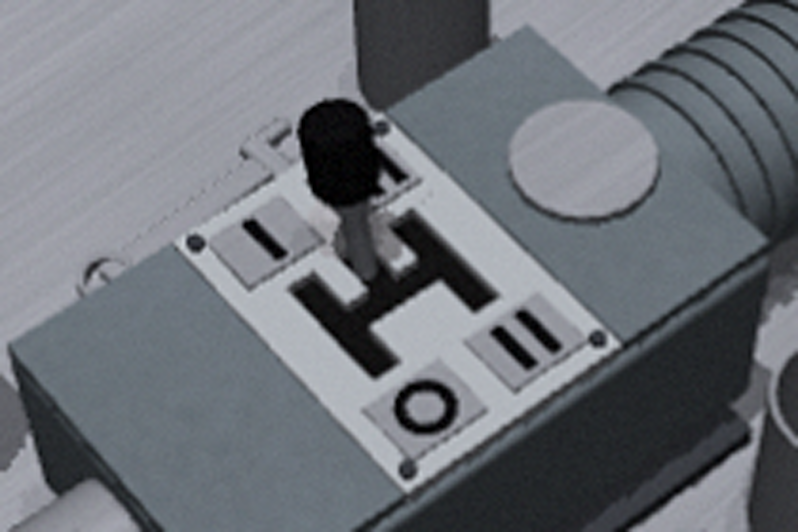

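Crop readings:
- **Top crop:** far-left slot end (341,173), far-right (478,180), near-left (332,325), near-right (471,333). Bars of two at (328,107) and (362,107), ring (481,115), knob disc centre (398,340).
- **Scene crop:** knob middle about (339,152). The far-left slot end is at (482,302), next to the two-bar plate.

```bash
python3 -c "
from h import *
t=lambda u,v:(235+(u+.5)/3.9-.5,210+(v+.5)/3.9-.5)
s=lambda u,v:(180+(u+.5)/3.8-.5,150+(v+.5)/3.8-.5)
E=[onz('top0',*t(*p),.12) for p in [(341,173),(478,180),(332,325),(471,333)]]
E=np.array(E);print(E)
sc=[onz('top0',*t(*p),.12) for p in [(289,58),(543,74),(262,434),(525,451)]];print('screws',np.array(sc))
g=E.mean(0); print('gate',g, 'spacing',np.linalg.norm(E[0]-E[1]),np.linalg.norm(E[0]-E[2]))
S=np.array(sc); yx=S[0]+S[1]-S[2]-S[3]; yaw=np.arctan2(yx[1],yx[0]); yx=E[0]+E[1]-E[2]-E[3]; yy=E[0]+E[2]-E[1]-E[3]
print('yaws',yaw,np.arctan2(yx[1],yx[0]),np.arctan2(-yy[0],yy[1]),'screwmid',S.mean(0))
p1,d1=ray('top0',*t(398,340));p2,d2=ray('scene0',*s(339,152))
k=np.linalg.lstsq(np.c_[d1,-d2],p2-p1,rcond=None)[0];a=p1+d1*k[0];b=p2+d2*k[1];print('knob',a,b)
yaw=yaw
c,sn=np.cos(yaw),np.sin(yaw)
K=(a+b)/2-S.mean(0); print('knob in box',c*K[0]+sn*K[1],-sn*K[0]+c*K[1])
for q in [(482,302),(383,372)]: print(onz('scene0',*s(*q),.12))
for q,r in [((133,237),.127)]: print('lid',onz('top0',*t(*q),r))
for q in [(271,166),(397,172),(242,370),(440,368)]: print('can rim',onz('top0',*q,.105))
print('jar',onz('top0',335,165,.09),'wrench',onz('top0',330,374,.005))
"
```

```text
[[ 0.56001939 -0.01512203  0.12      ]
 [ 0.556394   -0.07146926  0.12      ]
 [ 0.49784972 -0.01076436  0.12      ]
 [ 0.49394916 -0.06717237  0.12      ]]
screws [[ 0.60850913  0.00599281  0.12      ]
 [ 0.60031936 -0.09945972  0.12      ]
 [ 0.45458554  0.01789403  0.12      ]
 [ 0.4466724  -0.08777088  0.12      ]]
gate [ 0.52705307 -0.041132    0.12      ] spacing 0.05646373476930467 0.06232220209419614
yaws -0.07654818483422172 -0.06933931401556102 -0.06664714644247377 screwmid [ 0.52752161 -0.04083594  0.12      ]
knob [ 0.48988199 -0.03629234  0.18198582] [ 0.48966128 -0.03656999  0.18198552]
knob in box -0.03797627490831972 0.0015050080728630337
[ 0.55725231 -0.01595213  0.12      ]
[ 0.55463759 -0.07268962  0.12      ]
lid [0.53409715 0.06958492 0.127     ]
can rim [0.71291095 0.06982066 0.105     ]
can rim [ 0.69923654 -0.14273296  0.105     ]
can rim [0.37914274 0.1135093  0.105     ]
can rim [ 0.3790087  -0.19838232  0.105     ]
jar [ 0.71796938 -0.03883459  0.09      ] wrench [ 0.3577466  -0.02555315  0.005     ]
```

Target is the far-left slot (+x, +y). The gate middle is at about (0.527,-0.041) with yaw about -0.073. The knob is at box (-38, about 0) mm, z 0.182, which is 176 mm from the pivot, so it agrees with the given length. I'll push with closed fingers.

>>> drive_tool(
  steps=[0, 15, -24, 0, 2, 0, 15, -24, 0, 2, 0, 15, -24, 0, 2, 0, 15, -24, 0, 2, 0, 15, -24, 0, 2],
  grip_force=20,
)

```text
clock: 0.52
position: [0.2294, 0.4843, 0.245]
tool_rot: [-1.571, 0.001, 1.498]
force: [0.9, 0.4, -1.0]
grip_width: 0.0251
```

>>> drive_tool(
  steps=[0, 15, -24, 0, 0, 0, 15, -24, 0, 0, 0, 15, -24, 0, 0, 0, 15, -24, 0, 0, 0, 15, -24, 0, 0],
)

```text
clock: 0.93
position: [0.3044, 0.3644, 0.2452]
tool_rot: [-1.571, 0.0, 1.496]
force: [0.7, 0.6, -0.7]
grip_width: -0.0
```

>>> drive_tool(
  steps=[0, 15, -24, 0, 0, 0, 15, -24, 0, 0, 0, 15, -24, 0, 0, 0, 15, -24, 0, 0, 0, 15, -24, 0, 0],
)

```text
clock: 1.35
position: [0.3793, 0.2444, 0.2452]
tool_rot: [-1.571, 0.0, 1.497]
force: [0.6, 0.5, 0.5]
grip_width: -0.0001
```

>>> drive_tool(
  steps=[0, 6, -28, 0, 0, 0, 6, -28, 0, 0, 0, 6, -28, 0, 0, 0, 6, -28, 0, 0, 0, 6, -28, 0, 0],
)

```text
clock: 1.77
position: [0.4089, 0.1043, 0.2453]
tool_rot: [-1.571, 0.0, 1.497]
force: [0.3, 0.3, 0.0]
grip_width: 0.0002
```

>>> drive_tool(
  steps=[0, 6, -28, 0, 0, 0, 6, -28, 0, 0, 0, 6, -28, 0, 0, 0, 6, -28, 0, 0, 0, 5, -28, 0, 0],
)

```text
clock: 2.18
position: [0.438, -0.0357, 0.2453]
tool_rot: [-1.571, 0.0, 1.497]
force: [0.9, 0.5, 0.4]
grip_width: -0.0003
```

>>> drive_tool(
  steps=[0, 0, 0, -15, 0, 0, 0, 0, -20, 0, 0, 0, 0, -20, 0, 0, 0, 0, -20, 0, 0, 0, 0, 0, 0],
)

```text
clock: 2.6
position: [0.4363, -0.0343, 0.1676]
tool_rot: [-1.566, 0.001, 1.497]
force: [-1.3, 0.1, 0.1]
grip_width: 0.0001
```

```bash
python3 -c "
from h import *
snap('scene','s1');snap('top','t1')
a=cv2.imread('pics/s1.png')[110:310,160:400];b=cv2.imread('pics/t1.png')[200:400,235:440]
cv2.imwrite('pics/c1.png',np.hstack([cv2.resize(a,(400,333)),cv2.resize(b,(400,390))[:333]]))
print(monitor.observe()['position'],monitor.observe()['force'])"
```

```text
[ 0.4376404  -0.03438743  0.17034763] [-0.22096444  0.48370325 -0.01696783]
```

View pics/c1.png

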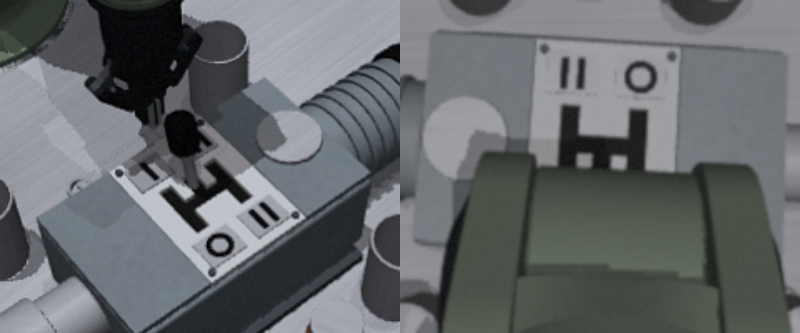

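The closed fingers stand on the near side of the knob, with the tips below knob level and clear of the plate. Now I'll push far-wards slowly.

>>> drive_tool(
  steps=[0, 6, -0.4, 0, 0, 0, 6, -0.5, 0, 0, 0, 5, -0.4, 0, 0, 0, 4, -0.3, 0, 0, 0, 4, -0.3, 0, 0],
)

```text
clock: 3.12
position: [0.4635, -0.0361, 0.1706]
tool_rot: [-1.571, -0.0, 1.497]
force: [-1.2, 1.2, 0.4]
grip_width: -0.0003
```

>>> drive_tool(
  steps=[0, 4, -0.3, 0, 0, 0, 4, -0.3, 0, 0, 0, 4, -0.3, 0, 0, 0, 4, -0.3, 0, 0, 0, 4, -0.3, 0, 0],
)

```text
clock: 3.53
position: [0.4832, -0.0377, 0.1702]
tool_rot: [-1.571, 0.0, 1.497]
force: [-0.8, 0.7, 0.6]
grip_width: -0.0002
```

>>> drive_tool(
  steps=[0, 3, -0.2, 0, 0, 0, 3, -0.2, 0, 0, 0, 3, -0.2, 0, 0, 0, 2, -0.1, 0, 0, 0, 0, 0, 0, 0],
)

```text
clock: 3.95
position: [0.4943, -0.0384, 0.1703]
tool_rot: [-1.571, 0.0, 1.496]
force: [-0.9, 0.2, 0.3]
grip_width: -0.0003
```

```bash
python3 -c "
from h import *
snap('scene','s2')
a=cv2.imread('pics/s2.png')[150:290,200:380]
cv2.imwrite('pics/c2.png',cv2.resize(a,None,fx=4,fy=4,interpolation=cv2.INTER_CUBIC))
print(monitor.observe()['position'],monitor.observe()['force'])
for x in (-.006,0,.006):
  c,s=np.cos(-.073),np.sin(-.073)
  for z in (.165,.205): print(x,z,(proj('s2',[.5273+c*x,-.041+s*x,z])-[200,150])*4)"
```

```text
[ 0.49402062 -0.03839498  0.17024707] [-1.18009782 -0.30266466 -0.21933551]
-0.006 0.165 [[321.61051577 233.93483183]]
-0.006 0.205 [[318.62358355 172.17334577]]
0 0.165 [[330.74081062 243.01633687]]
0 0.205 [[328.04416693 181.37717284]]
0.006 0.165 [[339.92201012 252.1481989 ]]
0.006 0.205 [[337.51970183 190.63502678]]
```

View pics/c2.png

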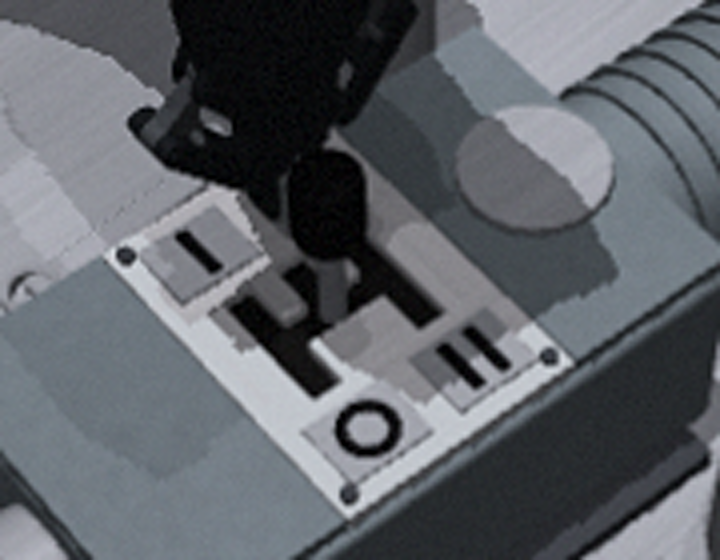

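The knob is nearly upright, at crop (327,204). It should be at (329,212) when centred, so it is about 4 mm short of the channel middle. I'll push on in small steps.

>>> drive_tool(
  steps=[0, 1.5, -0.1, 0, 0, 0, 1.5, -0.1, 0, 0, 0, 1, -0.1, 0, 0, 0, 0, 0, 0, 0, 0, 0, 0, 0, 0],
)

```text
clock: 4.42
position: [0.4979, -0.0387, 0.1703]
tool_rot: [-1.571, 0.0, 1.496]
force: [-0.6, 0.5, -0.3]
grip_width: -0.0002
```

>>> drive_tool(
  steps=[0, 0.5, 0, 0, 0, 0, 0.5, 0, 0, 0, 0, 0.5, 0, 0, 0, 0, 0, 0, 0, 0, 0, 0, 0, 0, 0],
)

```text
clock: 4.83
position: [0.4995, -0.0387, 0.1703]
tool_rot: [-1.571, 0.0, 1.496]
force: [-0.4, 0.8, 0.0]
grip_width: -0.0003
```

>>> drive_tool(
  steps=[0, 0.5, 0, 0, 0, 0, 0.5, 0, 0, 0, 0, 0, 0, 0, 0, 0, 0, 0, 0, 0, 0, 0, 0, 0, 0],
)

```text
clock: 5.25
position: [0.5004, -0.0387, 0.1703]
tool_rot: [-1.571, 0.0, 1.496]
force: [-0.3, 0.6, 1.4]
grip_width: -0.0001
```

>>> drive_tool(
  steps=[0, -7, 0.5, 0, 0, 0, -10, 0.7, 5, 0, 0, -10, 0.8, 15, 0, 0, 0, -5, 25, 0, 0, 0, -10, 20, 0],
)

```text
clock: 5.67
position: [0.4721, -0.051, 0.2367]
tool_rot: [-1.57, -0.0, 1.498]
force: [0.9, 0.2, -0.3]
grip_width: 0.0001
```

```bash
python3 -c "
from h import *
snap('scene','s3')
a=cv2.imread('pics/s3.png')[150:290,200:380]
cv2.imwrite('pics/c3.png',cv2.resize(a,None,fx=4,fy=4,interpolation=cv2.INTER_CUBIC))
print(monitor.observe()['position'],monitor.observe()['force'])
c,s=np.cos(-.073),np.sin(-.073)
for x,y in ((0,0),(.006,0),(0,.006)): print(x,y,(proj('s3',[.5273+c*x-s*y,-.041+s*x+c*y,.185])-[200,150])*4)"
```

```text
[ 0.47363613 -0.05361396  0.24001798] [ 1.28005799 -3.11138765  5.1487781 ]
0 0 [[329.41119022 212.69694001]]
0.006 0 [[338.73750489 221.89297259]]
0 0.006 [[341.19603716 205.19038597]]
```

View pics/c3.png

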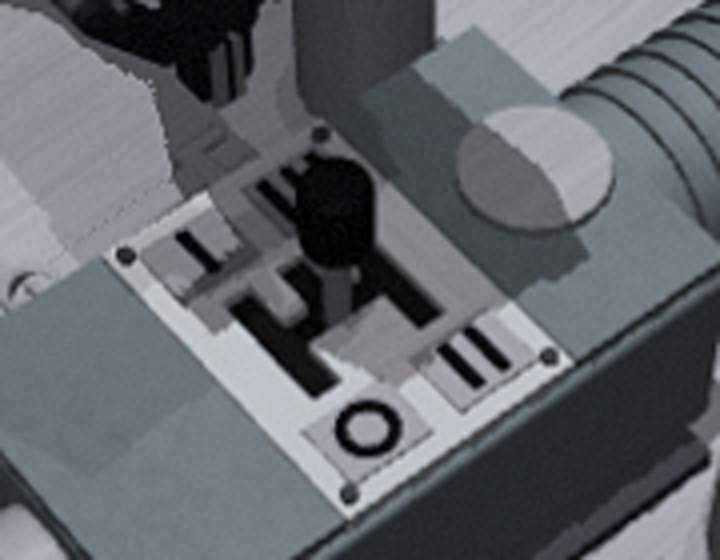

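The knob is upright in the channel, at crop (336,211), which is box x about +1 mm and y about +2.6 mm. Next I'll move to its right side and push left.

>>> drive_tool(
  steps=[0, 5, -25, 0, 0, 0, 15, -17, 0, 0, 0, 20, 0, 0, 0, 0, 9.5, 0, 0, 0, 0, 0, 0, 0, 0],
)

```text
clock: 6.13
position: [0.5237, -0.0932, 0.2351]
tool_rot: [-1.571, -0.0, 1.497]
force: [0.6, 0.2, -0.0]
grip_width: 0.0002
```

>>> drive_tool(
  steps=[0, 0, 0, -20, 0, 0, 0, 0, -25, 0, 0, 0, 0, -15, 0, 0, 0, 0, -10, 0, 0, 0, 0, 0, 0],
)

```text
clock: 6.55
position: [0.5214, -0.0931, 0.1638]
tool_rot: [-1.568, 0.0, 1.497]
force: [0.0, -0.6, -0.5]
grip_width: -0.0004
```

>>> drive_tool(
  steps=[0, 0.4, 6, 0, 0, 0, 0.4, 6, 0, 0, 0, 0.3, 4, 0, 0, 0, 0.3, 4, 0, 0, 0, 0.3, 4, 0, 0],
)

```text
clock: 6.97
position: [0.525, -0.069, 0.1659]
tool_rot: [-1.572, -0.0, 1.497]
force: [0.3, -0.8, 1.9]
grip_width: -0.0001
```

>>> drive_tool(
  steps=[0, 0.3, 4, 0, 0, 0, 0.3, 4, 0, 0, 0, 0.3, 4, 0, 0, 0, 0.3, 4, 0, 0, 0, 0.3, 4, 0, 0],
)

```text
clock: 7.38
position: [0.5261, -0.0493, 0.1652]
tool_rot: [-1.571, 0.0, 1.496]
force: [-0.1, 0.2, 1.2]
grip_width: -0.0001
```

>>> drive_tool(
  steps=[0, 0.3, 4, 0, 0, 0, 0.2, 3, 0, 0, 0, 0.2, 2, 0, 0, 0, 0.1, 2, 0, 0, 0, 0, 0, 0, 0],
)

```text
clock: 7.8
position: [0.527, -0.0383, 0.1653]
tool_rot: [-1.571, -0.0, 1.497]
force: [0.2, -1.1, 0.7]
grip_width: -0.0
```

>>> drive_tool(
  steps=[0, 0.1, 1, 0, 0, 0, 0.1, 1, 0, 0, 0, 0, 1, 0, 0, 0, 0, 0, 0, 0, 0, 0, 0, 0, 0],
)

```text
clock: 8.22
position: [0.5272, -0.0359, 0.1653]
tool_rot: [-1.571, 0.0, 1.496]
force: [-0.0, -2.5, 1.1]
grip_width: 0.0001
```

```bash
cat > v.py <<'E'
from h import *
import sys
n=sys.argv[1]
snap('scene',n)
a=cv2.imread('pics/%s.png'%n)[150:290,200:380]
cv2.imwrite('pics/c%s.png'%n,cv2.resize(a,None,fx=4,fy=4,interpolation=cv2.INTER_CUBIC))
print(monitor.observe()['position'],monitor.observe()['force'])
c,s=np.cos(-.073),np.sin(-.073)
for x,y in eval(sys.argv[2]):
  z=.01+(.175**2-x*x-y*y)**.5
  print(x,y,(proj(n,[.5273+c*x-s*y,-.041+s*x+c*y,z])-[200,150])*4)
E
python3 v.py 4 '((0,.038),(0,.042),(0,.046),(.006,.042))'
```

```text
[ 0.52717469 -0.03591362  0.16533948] [ 1.14373236 -3.60968444  0.47823037]
0 0.038 [[403.19690049 172.22708949]]
0 0.042 [[410.81415741 168.82584898]]
0 0.046 [[418.39647939 165.59498782]]
0.006 0.042 [[420.17666485 177.88593476]]
```

View pics/c4.png

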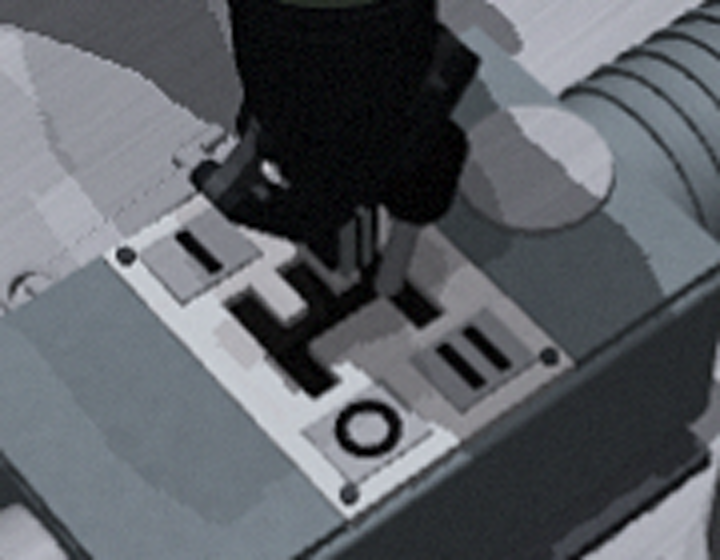

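The knob shows dark at about (428,180), leaning left. The rod passes the gate at about (385,290). The side force rose to about 3 N, so the lever is probably at the end of the channel. I'll back off and look again.

>>> drive_tool(
  steps=[0, -0.5, -8, 0, 0, 0, -1, -12, 0, 0, 0, 0, -5, 25, 0, 0, -15, 0, 30, 0, 0, -30, 0, 15, 0],
)

```text
clock: 8.68
position: [0.4823, -0.062, 0.2373]
tool_rot: [-1.574, 0.0, 1.495]
force: [0.4, -0.2, 0.0]
grip_width: -0.0001
```

>>> drive_tool(
  steps=[0, -30, 0, 0, 0, 0, -13, 25, 0, 0, 0, 0, 30, 0, 0, 0, 0, 20, 0, 0, 0, 0, 0, 0, 0],
)

```text
clock: 9.1
position: [0.4374, 0.0171, 0.2354]
tool_rot: [-1.571, -0.001, 1.5]
force: [0.3, 0.1, -0.4]
grip_width: -0.0003
```

```bash
python3 v.py 5 '((0,.042),(0,.046),(.006,.046))'
```

```text
[0.43749877 0.01520301 0.23538941] [ 0.16821963 -0.89048519 -0.07811241]
0 0.042 [[410.81415741 168.82584898]]
0 0.046 [[418.39647939 165.59498782]]
0.006 0.046 [[427.75678992 174.62667205]]
```

View pics/c5.png

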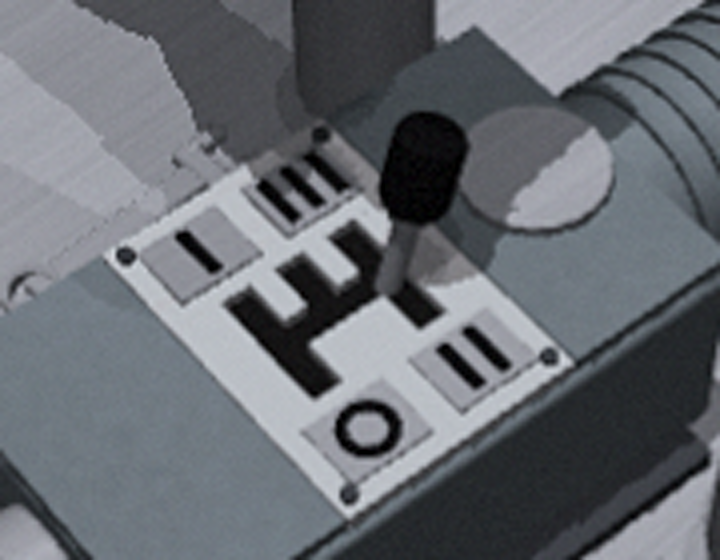

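The knob is at crop (423,169), box about (+2,+47) mm, at the left end of the channel and in line with the left slots. Now I'll push it far-wards from the near side.

>>> drive_tool(
  steps=[0, 0, -3.5, -20, 0, 0, 0, 0, -20, 0, 0, 0, 0, -20, 0, 0, 0, 0, -12, 0, 0, 0, 0, 0, 0],
)

```text
clock: 9.57
position: [0.4365, 0.0093, 0.1614]
tool_rot: [-1.567, 0.001, 1.495]
force: [-0.5, -0.5, -0.1]
grip_width: 0.0001
```

>>> drive_tool(
  steps=[0, 12, -0.9, 0, 0, 0, 12, -0.9, 0, 0, 0, 12, -0.9, 0, 0, 0, 10, -0.7, 0, 0, 0, 8, -0.6, 0, 0],
)

```text
clock: 9.98
position: [0.4926, 0.006, 0.1639]
tool_rot: [-1.571, 0.0, 1.496]
force: [-0.5, 0.1, -0.9]
grip_width: -0.0002
```

>>> drive_tool(
  steps=[0, 4, -0.3, 0, 0, 0, 4, -0.3, 0, 0, 0, 4, -0.3, 0, 0, 0, 4, -0.3, 0, 0, 0, 4, -0.3, 0, 0],
)

```text
clock: 10.4
position: [0.5116, 0.0053, 0.1633]
tool_rot: [-1.57, 0.0, 1.497]
force: [-0.8, -0.6, 0.6]
grip_width: -0.0
```

>>> drive_tool(
  steps=[0, 4, -0.3, 0, 0, 0, 4, -0.3, 0, 0, 0, 4, -0.3, 0, 0, 0, 3, -0.2, 0, 0, 0, 0, 0, 0, 0],
)

```text
clock: 10.82
position: [0.5272, 0.0042, 0.1632]
tool_rot: [-1.571, 0.0, 1.496]
force: [-0.4, -0.0, -0.1]
grip_width: 0.0002
```

>>> drive_tool(
  steps=[0, 3, -0.2, 0, 0, 0, 2, -0.1, 0, 0, 0, 2, -0.1, 0, 0, 0, 1, -0.1, 0, 0, 0, 0, 0, 0, 0],
)

```text
clock: 11.23
position: [0.5348, 0.0037, 0.1633]
tool_rot: [-1.571, 0.0, 1.497]
force: [-0.7, 0.0, 0.8]
grip_width: -0.0004
```

>>> drive_tool(
  steps=[0, 1, -0.1, 0, 0, 0, 1, 0, 0, 0, 0, 0.5, 0, 0, 0, 0, 0, 0, 0, 0, 0, 0, 0, 0, 0],
)

```text
clock: 11.65
position: [0.5372, 0.0036, 0.1633]
tool_rot: [-1.571, -0.0, 1.496]
force: [-0.6, 0.0, -1.3]
grip_width: 0.0002
```

>>> drive_tool(
  steps=[0, 1, -0.1, 0, 0, 0, 1, -0.1, 0, 0, 0, 0, 0, 0, 0, 0, 0, 0, 0, 0, 0, 0, 0, 0, 0],
)

```text
clock: 12.07
position: [0.5387, 0.0035, 0.1631]
tool_rot: [-1.57, 0.0, 1.497]
force: [-4.8, 0.2, -1.4]
grip_width: 0.0
```

>>> drive_tool(
  steps=[0, 0.7, 0, 0, 0, 0, 0.7, -0.1, 0, 0, 0, 0, 0, 0, 0, 0, 0, 0, 0, 0, 0, 0, 0, 0, 0],
)

```text
clock: 12.48
position: [0.5394, 0.0034, 0.163]
tool_rot: [-1.568, 0.0, 1.497]
force: [-10.3, 1.6, 0.9]
grip_width: -0.0001
```

```bash
python3 v.py 6 '((.038,.045),(.041,.045))'
```

```text
[0.53939376 0.00344039 0.16298503] [-10.13749781   0.9486395    2.24680069]
0.038 0.045 [[476.43186305 230.00284802]]
0.041 0.045 [[481.21050314 235.67389344]]
```

View pics/c6.png

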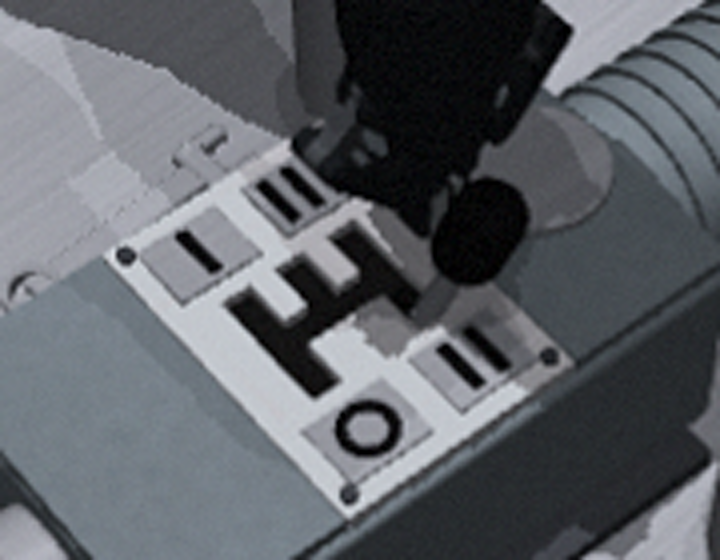

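The knob is at (480,232) against a predicted home of (481,236). Force rose sharply to 10 N, so the lever is on the hard stop. I'll withdraw.

>>> drive_tool(
  steps=[0, -4, 0.3, 0, 0, 0, -10, 0.7, 0, 0, 0, -20, 1.5, 0, 0, 0, -30, 2, 10, 0, 0, -30, 2, 20, 0],
)

```text
clock: 12.95
position: [0.4451, 0.0097, 0.1922]
tool_rot: [-1.569, 0.001, 1.496]
force: [-0.5, 0.0, 0.8]
grip_width: 0.0
```

>>> drive_tool(
  steps=[0, 0, 10, 30, 0, 0, 0, 25, 25, 0, 0, 0, 30, 0, 0, 0, 0, 30, 0, 0, 0, 0, 0, 0, 0],
)

```text
clock: 13.37
position: [0.4469, 0.1103, 0.2491]
tool_rot: [-1.573, -0.003, 1.502]
force: [-0.5, 1.2, 0.5]
grip_width: -0.0001
```

```bash
python3 v.py 7 '((.038,.045),(.041,.045))'; python3 -c "
from h import *
snap('top','t7')
a=cv2.imread('pics/c7.png');b=cv2.resize(cv2.imread('pics/t7.png')[140:410,200:480],(415,400),interpolation=cv2.INTER_CUBIC);a=cv2.resize(a[60:440,100:640],(385,271))
o=np.zeros((400,800,3),np.uint8);o[:271,:385]=a;o[:,385:]=b;cv2.imwrite('pics/c8.png',o)"
```

```text
[0.44686544 0.10758782 0.24873836] [ 0.27633661 -1.58388356 -0.10289106]
0.038 0.045 [[476.43186305 230.00284802]]
0.041 0.045 [[481.21050314 235.67389344]]
```

View pics/c8.png

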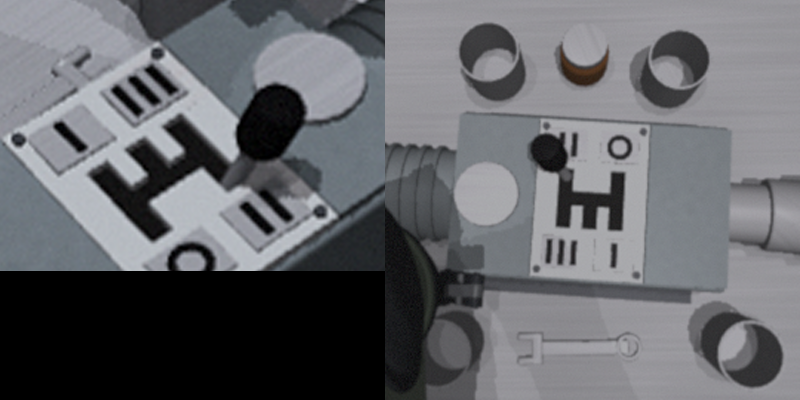

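```bash
python3 -c "
from h import *
p1,d1=ray('t7',310.6,243.3);p2,d2=ray('7',200+480/4,150+232/4)
k=np.linalg.lstsq(np.c_[d1,-d2],p2-p1,rcond=None)[0];K=(p1+d1*k[0]+p2+d2*k[1])/2;print(K,np.linalg.norm(p1+d1*k[0]-p2-d2*k[1]))
c,s=np.cos(-.073),np.sin(-.073);D=K-[.5273,-.041,0];print(c*D[0]+s*D[1],-s*D[0]+c*D[1])
a=cv2.imread('pics/top0.png').astype(int);b=cv2.imread('pics/t7.png').astype(int)
workorder.job_done()"
```

```text
[0.56986996 0.00138405 0.17446618] 0.0005547834150200727
0.03936529077604347 0.045376016432280085
the job is handed in; nothing more can be done
```

The gear lever is home in the far-left corner slot marked by the two-bar plate, and the job is handed in.

I pushed the knob with closed fingertips in three steps: far-wards out of the parking slot, left along the cross channel, then far-wards to the slot's end. I never squeezed it or pulled it up, and it entered no other corner slot. The hand was withdrawn before I handed in.

Last checks:
- **Knob position:** two-camera triangulation put the knob at box (+39, +45) mm, z 0.174. Home is about (41, 45) mm and 10 mm lower than upright (about 0.175), so x reads 2 mm short, within the camera calibration error.
- **Hard stop:** the push force rose from about 1 N to 10 N at the slot's end.
- **Other objects:** in the last pictures the jar, wrench, lid and three of the cans look where they were. The arm partly hides the near-left can, but it also appears in place. I judged this by eye and did not measure it.

No check failed. The run took about 13.5 s of the 45 s allowed.

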